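# Sort out the clogged plunger dispenser

### The arm

A 6-joint arm with a two-finger parallel gripper is mounted at the origin on the work surface. World frame = base frame: x ahead of the robot, y to its left, z up, the work surface at z = 0. Lengths are in m, angles in rad, forces in N, time in s.
With the tool pointing down it reaches from about 0.35 to 0.775 m from the base axis. Payload 5.5 kg.
Tool frame: the origin (TCP) lies at the very end of the fingers, on their centre line; the grasp point (between the pads) lies env.pinch_z behind it (env.pinch_z is the distance from the TCP to the grasp point, in m); z points along the fingers, y is the line along which they close (so a half turn about z gives the same grasp; the last joint's range is limited). The gripper opens to 85 mm and grips with 20 to 120 N. Pads are 22 mm wide; open, the fingers measure 114 mm over their backs; the gripper's body (76 mm by 85 mm) begins 54 mm behind the grasp point. The pads swing forward as they close: fully open they stand 13 mm farther back than shut.
Start: joints at [1.146, 0.313, 0.046, 1.304, 0, 1.431], TCP at [0.162, 0.552, 0.231] pointing down, gripper open.
Joint ranges: [-2.76, 2.76], [-0.86, 1.69], [-1.03, 1.26], [-2.2, 2.34], [-1.47, 1.5], [-3.14, 3.14]. Speed limits (rad/s): [2.57, 2.57, 3.14, 3.14, 3.14, 3.14].

### API

Orientations are given as a unit quaternion [w, x, y, z].
In Python, from workcell import env, eyes gives the robot as it stands.
- The arm moves only by the shell command python3 -m jog 'ROWS' [FORCE]. ROWS is JSON, one flat list of numbers, 7 for each row, row after row: the shift along the world's x, y, z as a fraction of full scale, then the turn, a rotation vector about the world's x, y, z as a fraction of full scale, then the opening, from -1 (shut) to 1 (fully open), so that 0 is half open. A call has 1 to 12 rows; each row is the pose to reach, as a shift and turn from the pose commanded when the call began, turning the shorter way round; what a row does not reach only later rows make up. Full scale, the value 1, is 20 cm for a shift and pi rad for a turn. A row lasts 1/12 s, in which the tool goes at most 41.7 mm and 7.16 degrees, less where a joint would pass 70% of its speed; a pose out of reach is approached as far as the arm can. A call with a number of a shift or a turn outside -1 to 1 is refused whole. A call with a gripper value outside its range is refused whole. The fingers move at their own pace and stop on an object; FORCE is the grip in N (left out, the last holds). Time passes only in rows, so rows that repeat a pose let the fingers close. It gives the time, the measured TCP pose, the force, the opening and the grip force at its end, in the units of the state.
- env.get_state(): the state, without advancing time (a new reading comes with each control period).
- eyes.read_camera(name): name is "scene" or "top" or "wrist"; returns (picture, depth): 400x640x3 uint8, red, green, blue; 400x640 float32, m along the optical axis (not along the pixel's ray), 0 where there is no reading.
- eyes.calibration(name): a dict with "fx", "fy", "cx", "cy" (pixels), "R" (3x3) and "t" (3): a world point X has camera coordinates R X + t; the wrist camera has in their place "tool_from_camera" (4x4, takes a point from camera to tool coordinates, whose origin is the TCP and whose axes are the flange's). Camera axes: x right, y down, z forward; pixel columns grow to the right and rows downward; lengths in m; the calibration is good to about 2 mm. A picture is of the moment at which its call begins: read the wrist's pose just before it. calibration takes no time and is no camera call.
- env.hand_in(): hands the job in; it is judged then, once.
The state is a dict: "clock": time; "joint_pos": joint angles; "qvel": joint speeds; "tau": joint torques, N m; "tcp_pos": TCP position; "orientation": TCP orientation; "wrist_force": force on the tool from outside, world axes, zero at the start; "ft_torque": the same for the moment, N m; "finger_gap": finger opening in m; "grip_force": force on a finger pad.
Only numpy, scipy, OpenCV 4.12 (cv2) and the standard library are available. Lean on these libraries where they do the work, as an engineer would, in place of code of your own. Each camera call takes 0.05 s, during which the arm holds its last target. There are 200 camera calls.

### The job

Push the plunger of each of the three washed dispensers down: where it slides evenly, push it fully home and leave the dispenser in its well; exactly one is clogged with hardened wax, so where the resistance climbs before the plunger is home, stop without forcing it. Stand the clogged dispenser upright in the red reject tray, with its plunger left where the wax stopped it. Leave everything else where it is.

Things in the scene. Friction and masses are not known exactly. Their poses are not given: they have to be found in the camera images.
- dispenser_blue_mid (a point): Plunger dispenser with blue thumb plate and band: a white opaque cylinder (fat syringe), 40 mm diameter, 110 mm tall, about 0.3 kg, flat closed foot, standing in one of the rack's wells in unknown order. This point: on its axis half-way up the barrel, 55 mm above the foot, 55 mm below the rim; z is up its axis. Can be gripped just below the rim and lifted straight out.
- plate_blue (a point): Centre of the top face of the blue thumb plate (36 mm diameter, 7 mm thick, on a 12 mm rod) of the dispenser's plunger; press straight down here. 52 mm above the barrel's rim when fully drawn out, 7 mm when fully home.
- plunger_blue (a joint): blue plunger travel, m: 0 drawn out, 0.045 home (plate on rim, hard stop); starts at 0 to 0.008, stays where left. Sound: slides at an even 3 N plus 25 N per m/s. Clogged: from 0.023 on a springy wax plug adds about 1.5 N per mm; it springs back a few mm when let go, to about 0.025. Over 20 N on a plunger not yet home is forcing it.
- dispenser_green_mid (a point): Plunger dispenser with green thumb plate and band: a white opaque cylinder (fat syringe), 40 mm diameter, 110 mm tall, about 0.3 kg, flat closed foot, standing in one of the rack's wells in unknown order. This point: on its axis half-way up the barrel, 55 mm above the foot, 55 mm below the rim; z is up its axis. Can be gripped just below the rim and lifted straight out.
- plate_green (a point): Centre of the top face of the green thumb plate (36 mm diameter, 7 mm thick, on a 12 mm rod) of the dispenser's plunger; press straight down here. 52 mm above the barrel's rim when fully drawn out, 7 mm when fully home.
- plunger_green (a joint): green plunger travel, m: 0 drawn out, 0.045 home (plate on rim, hard stop); starts at 0 to 0.008, stays where left. Sound: slides at an even 4 N plus 25 N per m/s. Clogged: from 0.023 on a springy wax plug adds about 1.5 N per mm; it springs back a few mm when let go, to about 0.025. Over 20 N on a plunger not yet home is forcing it.
- dispenser_orange_mid (a point): Plunger dispenser with orange thumb plate and band: a white opaque cylinder (fat syringe), 40 mm diameter, 110 mm tall, about 0.3 kg, flat closed foot, standing in one of the rack's wells in unknown order. This point: on its axis half-way up the barrel, 55 mm above the foot, 55 mm below the rim; z is up its axis. Can be gripped just below the rim and lifted straight out.
- plate_orange (a point): Centre of the top face of the orange thumb plate (36 mm diameter, 7 mm thick, on a 12 mm rod) of the dispenser's plunger; press straight down here. 52 mm above the barrel's rim when fully drawn out, 7 mm when fully home.
- plunger_orange (a joint): orange plunger travel, m: 0 drawn out, 0.045 home (plate on rim, hard stop); starts at 0 to 0.008, stays where left. Sound: slides at an even 5 N plus 25 N per m/s. Clogged: from 0.023 on a springy wax plug adds about 1.5 N per mm; it springs back a few mm when let go, to about 0.025. Over 20 N on a plunger not yet home is forcing it.
- rack: Fixed aluminium rack block 85 x 290 x 30 mm (x, y, z), origin under its centre, long side along its y. Three wells 44 mm wide, 22 mm deep (floors 8 mm above the table) on its centre line, 95 mm apart.
- reject_tray: Fixed red open tray, 150 x 130 mm (x, y), 30 mm high, walls 4 mm, floor about 5 mm thick; origin under its centre. To the left or to the right of the rack; it is empty.
- dispenser_blue: The blue dispenser as a whole; origin at the centre of its foot, z up its axis.
- dispenser_green: The green dispenser as a whole; origin at the centre of its foot, z up its axis.
- dispenser_orange: The orange dispenser as a whole; origin at the centre of its foot, z up its axis.
- bottle_mid (a point): Amber bottle 64 mm wide, 150 mm tall, loose, a bystander to be left alone; this point is about its middle.
- jar_mid (a point): Glass jar 70 mm wide, 85 mm tall, loose, a bystander to be left alone; this point is about its middle.
- beaker_mid (a point): White cup 70 mm wide, 75 mm tall, loose, a bystander to be left alone; this point is about its middle.
- brush_mid (a point): Brush 170 mm long, lying, loose, a bystander to be left alone; this point is about its middle.
- cassette_1_mid (a point): White tissue cassette 40 x 28 x 6 mm, loose, a bystander to be left alone; this point is about its middle.
- cassette_2_mid (a point): Yellow tissue cassette 40 x 28 x 6 mm, loose, a bystander to be left alone; this point is about its middle.

How it is judged:
At the end, for the whole second after the job is handed in: The clogged dispenser stands at rest on the red tray's floor, upright within 0.12 rad, 10 mm or more inside its outer edges, plunger at 18 to 38 mm; the other two plungers are home (over 41 of 45 mm), their dispensers upright within 0.1 rad and within 12 mm of their start (((x of dispenser_blue_mid in the frame of reject_tray between -0.065 and 0.065 m and y of dispenser_blue_mid in the frame of reject_tray between -0.055 and 0.055 m and height (world z) of dispenser_blue_mid between 0.05 and 0.07 m and angle between dispenser_blue_mid's own z axis and vertical below 0.12 rad and linear speed of each of dispenser_blue, dispenser_green, dispenser_orange below 0.02 m/s and value of joint plunger_blue between 0.018 and 0.038 m and value of joint each of plunger_green, plunger_orange above 0.041 m and distance of each of dispenser_green_mid, dispenser_orange_mid from where it was at the start of the episode below 0.012 m and angle between each of dispenser_green_mid, dispenser_orange_mid's own z axis and vertical below 0.1 rad) or (x of dispenser_green_mid in the frame of reject_tray between -0.065 and 0.065 m and y of dispenser_green_mid in the frame of reject_tray between -0.055 and 0.055 m and height (world z) of dispenser_green_mid between 0.05 and 0.07 m and angle between dispenser_green_mid's own z axis and vertical below 0.12 rad and linear speed of each of dispenser_green, dispenser_blue, dispenser_orange below 0.02 m/s and value of joint plunger_green between 0.018 and 0.038 m and value of joint each of plunger_blue, plunger_orange above 0.041 m and distance of each of dispenser_blue_mid, dispenser_orange_mid from where it was at the start of the episode below 0.012 m and angle between each of dispenser_blue_mid, dispenser_orange_mid's own z axis and vertical below 0.1 rad) or (x of dispenser_orange_mid in the frame of reject_tray between -0.065 and 0.065 m and y of dispenser_orange_mid in the frame of reject_tray between -0.055 and 0.055 m and height (world z) of dispenser_orange_mid between 0.05 and 0.07 m and angle between dispenser_orange_mid's own z axis and vertical below 0.12 rad and linear speed of each of dispenser_orange, dispenser_blue, dispenser_green below 0.02 m/s and value of joint plunger_orange between 0.018 and 0.038 m and value of joint each of plunger_blue, plunger_green above 0.041 m and distance of each of dispenser_blue_mid, dispenser_green_mid from where it was at the start of the episode below 0.012 m and angle between each of dispenser_blue_mid, dispenser_green_mid's own z axis and vertical below 0.1 rad))); the robot touches nothing.
It fails at once if the blue plunger is forced: pressed with more than 20 N before it is home (contact force between any of the fingers, the arm and plunger_blue above 20 N and value of joint plunger_blue below 0.04 m).
It fails at once if the green plunger is forced: pressed with more than 20 N before it is home (contact force between any of the fingers, the arm and plunger_green above 20 N and value of joint plunger_green below 0.04 m).
It fails at once if the orange plunger is forced: pressed with more than 20 N before it is home (contact force between any of the fingers, the arm and plunger_orange above 20 N and value of joint plunger_orange below 0.04 m).
It fails at once if a bystander (bottle, jar, cup, brush or cassette) is pushed more than 30 mm (distance of any of bottle_mid, jar_mid, beaker_mid, brush_mid, cassette_1_mid, cassette_2_mid from where it was at the start of the episode above 0.03 m).
It also fails if it takes over 56 s, if anything falls off the work surface, if the arm or the gripper's body presses on something with over 40 N, if the wrist force passes 120 N, or if a joint passes its speed limit or range.

## Working session

There is one attempt and no reset: what is moved stays moved. The work goes in short steps, Python scripts to look and compute and a shell command to move; the robot and the scene stay as the last step left them, time stands still between calls to the robot, and variables do not carry over. Pictures are saved under pics/ and viewed, at most 10 in all, crops included, and the job is handed in when it is done.

```bash
ls; mkdir -p pics; cat > h.py <<'E'
import numpy as np,cv2
from workcell import env,eyes
def cloud(n):
    im,d=eyes.read_camera(n);c=eyes.calibration(n)
    v,u=np.mgrid[:400,:640]
    P=np.stack([(u-c['cx'])/c['fx']*d,(v-c['cy'])/c['fy']*d,d],-1)
    return im,d,(P-c['t'])@c['R']
E
python3 - <<'E'
from h import *
for n in('top','scene'):
    im,d,P=cloud(n);np.savez('pics/'+n,im=im,d=d,P=P)
    cv2.imwrite(f'pics/{n}.png',im[...,::-1])
s=env.get_state();print(env.pinch_z,s)
E
```

```text
pics
0.0187 {'clock': 0.1, 'joint_pos': array([1.14641558e+00, 3.13920622e-01, 4.50736124e-02, 1.30361216e+00,
       2.04728183e-05, 1.43120626e+00]), 'qvel': array([-6.76200849e-04, -8.77443844e-05,  4.76609386e-03,  8.46323370e-04,
       -1.82757148e-04, -7.29852661e-04]), 'tau': array([ 3.23704669e-03, -4.81725955e+01,  2.99243796e+01,  1.27347931e-02,
       -6.69764131e-05, -3.48278590e-06]), 'tcp_pos': array([0.1613529 , 0.5514085 , 0.23049295]), 'orientation': array([-2.41185615e-04,  1.41914577e-01,  9.89878559e-01, -7.95734263e-04]), 'wrist_force': array([ 0.65911087,  0.50911959, -0.44284202]), 'ft_torque': array([0.00977101, 0.04463763, 0.04109734]), 'grip_force': 0.0, 'finger_gap': 0.08531795873847266}
```

View pics/top.png

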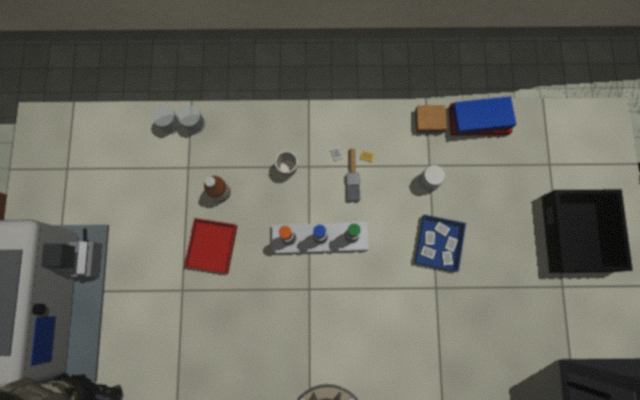

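View pics/scene.png

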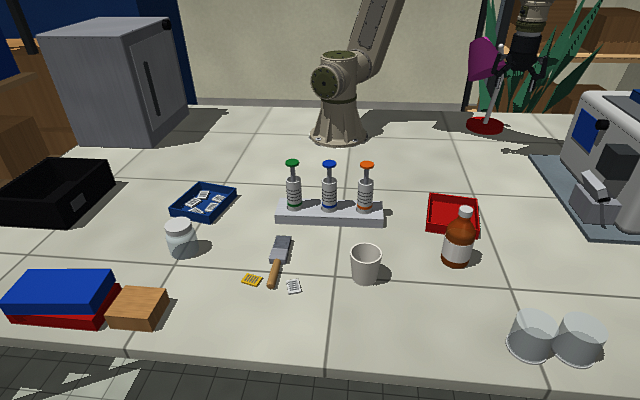

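The top view shows the rack at (320,237) with orange (286,233), blue (320,232) and green (353,231) from left to right. The red tray is at (210,247), with the bottle beyond it at (215,187). Next I measure them.

```bash
python3 - <<'E'
from h import *
for n in('top','scene'):
    f=np.load(f'pics/{n}.npz');im,d,P=f['im'],f['d'],f['P']
    hsv=cv2.cvtColor(im,cv2.COLOR_RGB2HSV);H,S,V=[hsv[...,i].astype(int) for i in range(3)]
    ok=(d>0)&(S>140)&(V>60)&(abs(P[...,1])<.6)&(P[...,0]>.2)&(P[...,0]<.75)
    for c,lo,hi in(('orange',6,14),('blue',105,125),('green',50,85)):
        m=ok&(H>=lo)&(H<=hi)&(P[...,2]>.13)&(P[...,2]<.2)&(P[...,1]<.2)&(P[...,1]>-.22)
        q=P[m]; 
        if len(q)==0: print(n,c,0);continue
        zt=np.percentile(q[:,2],80);t=q[abs(q[:,2]-zt)<.004]
        print(n,c,len(q),'ztop',zt.round(4),'n',len(t),'mid',((np.percentile(t,3,0)+np.percentile(t,97,0))/2).round(4),'ext',np.ptp(t,0).round(3))
    m=ok&((H<4)|(H>176))&(P[...,2]<.05)&(P[...,1]>.1)
    m=cv2.morphologyEx(m.astype('u1'),cv2.MORPH_OPEN,np.ones((3,3)))>0
    q=P[m];print(n,'tray',q.min(0).round(3),q.max(0).round(3),cv2.minAreaRect(q[:,:2].astype('f4')))
    m=(d>0)&(S<60)&(abs(P[...,2]-.03)<.006)&(abs(P[...,1]+.0)<.25)&(P[...,0]>.35)&(P[...,0]<.6)
    m=cv2.morphologyEx(m.astype('u1'),cv2.MORPH_OPEN,np.ones((3,3)))>0
    q=P[m];print(n,'rack',len(q),cv2.minAreaRect(q[:,:2].astype('f4')),np.median(q[:,2]))
    m=(d>0)&(P[...,2]>.1)&(P[...,2]<.19)&(P[...,1]>.2)&(P[...,1]<.5)&(P[...,0]>.45)&(P[...,0]<.75)
    if m.sum(): print('bottle',m.sum(),np.median(P[m],0).round(3),P[m].max(0).round(3))
E
```

```text
top orange 107 ztop 0.1727 n 76 mid [0.5394 0.112  0.1726] ext [0.028 0.028 0.008]
top blue 91 ztop 0.172 n 61 mid [0.5403 0.0185 0.1717] ext [0.028 0.027 0.008]
top green 10 ztop 0.1708 n 8 mid [ 0.5451 -0.0789  0.1704] ext [0.014 0.019 0.005]
top tray [ 0.44   0.278 -0.005] [0.596 0.422 0.038] ((0.5209286212921143, 0.3488351106643677), (0.13003461062908173, 0.14681367576122284), 80.74307250976562)
top rack 1552 ((0.5444604158401489, 0.01766541600227356), (0.08608513325452805, 0.2900494933128357), 1.1960046291351318) 0.03009232792281955
bottle 279 [0.685 0.323 0.115] [0.717 0.358 0.157]
scene orange 93 ztop 0.1711 n 85 mid [0.5409 0.1111 0.1699] ext [0.035 0.033 0.005]
scene blue 85 ztop 0.1709 n 79 mid [0.5429 0.0168 0.1699] ext [0.033 0.031 0.006]
scene green 66 ztop 0.1713 n 66 mid [ 0.5448 -0.0784  0.1704] ext [0.033 0.031 0.003]
scene tray [ 0.436  0.272 -0.002] [0.606 0.421 0.033] ((0.5196520686149597, 0.347726047039032), (0.12951742112636566, 0.15764282643795013), 80.7158203125)
scene rack 1613 ((0.5408913493156433, 0.01644665002822876), (0.09010232985019684, 0.2899540364742279), 1.656147837638855) 0.03072339077797741
bottle 513 [0.7   0.324 0.118] [0.718 0.354 0.152]
```

Wells check out: orange (0.5405, 0.112), blue (0.543, 0.017), green (0.545, -0.078), with plates near z 0.171 (expected 0.170 at most). I set out with the fingers shut.

```bash
python3 -m jog '[0.5,-0.5,0,0,0,0.05,-1, 0.95,-1,0,0,0,0.098,-1, 0.95,-1,0,0,0,0.098,-1, 0.95,-1,0,0,0,0.098,-1, 0.95,-1,0,0,0,0.098,-1, 0.95,-1,0,0,0,0.098,-1, 0.95,-1,0,0,0,0.098,-1, 0.95,-1,0,0,0,0.098,-1, 0.95,-1,0,0,0,0.098,-1]' 20; python3 -m jog '[0.95,-1,0,0,0,0,-1, 0.95,-1,0,0,0,0,-1, 0.95,-1,0,0,0,0,-1, 0.95,-1,0,0,0,0,-1, 0.95,-1,0,0,0,0,-1, 0.95,-1,0,0,0,0,-1, 0.95,-1,0,0,0,0,-1, 0.95,-1,0,0,0,0,-1]'
```

```text
clock: 0.85
tcp_pos: [0.3525, 0.3505, 0.231]
orientation: [-0.0, -0.01, 1.0, -0.0]
wrist_force: [-0.2, 0.1, -0.5]
finger_gap: 0.0003
grip_force: 0.0
clock: 1.52
tcp_pos: [0.5446, 0.1495, 0.2303]
orientation: [0.0, -0.01, 1.0, -0.0]
wrist_force: [-0.0, 1.3, 0.0]
finger_gap: 0.0001
grip_force: 0.0
```

```bash
python3 -m jog '[-0.02,-0.19,-0.1,0,0,0,-1, -0.02,-0.19,-0.24,0,0,0,-1, -0.02,-0.19,-0.24,0,0,0,-1, -0.02,-0.19,-0.24,0,0,0,-1, -0.02,-0.19,-0.24,0,0,0,-1]'
```

```text
clock: 1.93
tcp_pos: [0.5375, 0.1155, 0.1843]
orientation: [0.0, -0.013, 1.0, 0.0]
wrist_force: [0.3, -0.0, -0.3]
finger_gap: 0.0001
grip_force: 0.0
```

```bash
python3 - <<'E'
from h import *
im,d=eyes.read_camera('wrist');cv2.imwrite('pics/w1.png',im[...,::-1])
im,d=eyes.read_camera('scene');cv2.imwrite('pics/s1.png',cv2.resize(im[100:260,220:460,::-1],None,fx=3,fy=3))
s=env.get_state();print(s['tcp_pos'],s['wrist_force'])
E
```

```text
[0.53839399 0.11535833 0.18511162] [-0.74477539  0.53547739 -0.80098297]
```

View pics/s1.png

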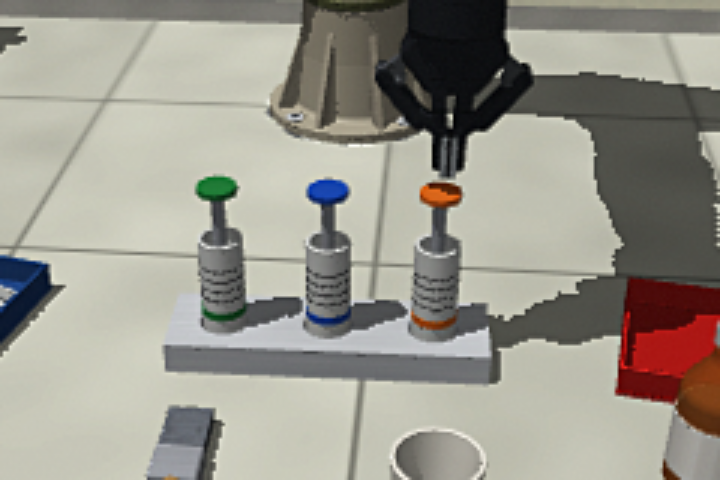

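Fingers stand shut just above the orange plate (440,195 in the crop), about 4 mm to the +y side, so I correct that and press to roughly 25 mm travel.

```bash
python3 -m jog '[0.01,-0.02,-0.02,0,0,0,-1, 0.01,-0.02,-0.05,0,0,0,-1, 0.01,-0.02,-0.07,0,0,0,-1, 0.01,-0.02,-0.09,0,0,0,-1, 0.01,-0.02,-0.11,0,0,0,-1, 0.01,-0.02,-0.13,0,0,0,-1, 0.01,-0.02,-0.15,0,0,0,-1, 0.01,-0.02,-0.17,0,0,0,-1, 0.01,-0.02,-0.19,0,0,0,-1, 0.01,-0.02,-0.2,0,0,0,-1, 0.01,-0.02,-0.2,0,0,0,-1]';  python3 -m jog '[0,0,-0.01,0,0,0,-1, 0,0,-0.02,0,0,0,-1]'; python3 -m jog '[0,0,-0.01,0,0,0,-1,0,0,-0.01,0,0,0,-1]'
```

```text
clock: 2.95
tcp_pos: [0.54, 0.11, 0.1437]
orientation: [0.001, -0.011, 1.0, 0.0]
wrist_force: [-0.2, 1.1, 3.6]
finger_gap: 0.0002
grip_force: 2.0
clock: 3.12
tcp_pos: [0.5406, 0.11, 0.141]
orientation: [0.002, -0.012, 1.0, 0.0]
wrist_force: [-2.3, 0.7, 13.0]
finger_gap: -0.0002
grip_force: 6.9
clock: 3.28
tcp_pos: [0.5407, 0.11, 0.1392]
orientation: [0.002, -0.011, 1.0, 0.0]
wrist_force: [-1.6, -0.6, 11.5]
finger_gap: 0.0001
grip_force: 5.8
```

```bash
for i in 1 2 3; do python3 -m jog '[0,0,0,0,0,0,-1]' | grep -E 'tcp|wrist'; done; python3 -m jog '[0,0,-0.005,0,0,0,-1]'| grep -E 'tcp|wrist'; python3 -m jog '[0,0,0,0,0,0,-1]'| grep -E 'tcp|wrist'
```

```text
tcp_pos: [0.5406, 0.11, 0.1392]
wrist_force: [-2.1, 0.0, 11.8]
tcp_pos: [0.5406, 0.11, 0.1392]
wrist_force: [-2.9, -0.1, 11.3]
tcp_pos: [0.5406, 0.11, 0.1392]
wrist_force: [-1.9, -0.0, 11.8]
tcp_pos: [0.541, 0.11, 0.1388]
wrist_force: [-2.0, -0.3, 17.2]
tcp_pos: [0.5409, 0.11, 0.1387]
wrist_force: [-2.5, 0.5, 14.4]
```

Orange resists at 12–17 N near 31 mm, against 5 N for a sound one, so orange is the clogged one. I lift off and go to blue.

```bash
python3 -m jog '[0,0,0.2,0,0,0,-1, 0,0,0.24,0,0,0,-1, 0.01,-0.15,0.24,0,0,0,-1, 0.01,-0.3,0.24,0,0,0,-1, 0.01,-0.47,0.24,0,0,0,-1, 0.01,-0.47,0.24,0,0,0,-1, 0.01,-0.47,0.24,0,0,0,-1,0.01,-0.47,0.24,0,0,0,-1]'; python3 - <<'E'
from h import *
im,d,P=cloud('scene')
hsv=cv2.cvtColor(im,cv2.COLOR_RGB2HSV);H,S,V=[hsv[...,i].astype(int) for i in range(3)]
for c,lo,hi in(('orange',6,14),('blue',105,125),('green',50,85)):
    m=(d>0)&(S>140)&(V>60)&(H>=lo)&(H<=hi)&(P[...,2]>.11)&(P[...,2]<.2)&(abs(P[...,1])<.2)&(abs(P[...,0]-.54)<.05)
    q=P[m];print(c,len(q),np.percentile(q[:,2],80) if len(q) else 0,np.median(q,0))
E
```

```text
clock: 4.37
tcp_pos: [0.5414, 0.0159, 0.184]
orientation: [-0.0, -0.011, 1.0, 0.0]
wrist_force: [-0.2, 0.1, -0.1]
finger_gap: 0.0001
grip_force: 0.0
orange 86 0.14470438341355982 [0.54449253 0.11125921 0.14391225]
blue 72 0.17053442010450992 [0.5471996  0.01643194 0.16964532]
green 69 0.17135037486677598 [ 0.54592289 -0.07936206  0.17039774]
```

Orange sprang back to plate z 0.1445 (about 25.5 mm travel), which confirms the clog. Now blue.

```bash
python3 -m jog '[0.005,0.005,-0.04,0,0,0,-1, 0.005,0.005,-0.06,0,0,0,-1, 0.005,0.005,-0.08,0,0,0,-1, 0.005,0.005,-0.1,0,0,0,-1, 0.005,0.005,-0.12,0,0,0,-1, 0.005,0.005,-0.14,0,0,0,-1, 0.005,0.005,-0.16,0,0,0,-1, 0.005,0.005,-0.18,0,0,0,-1, 0.005,0.005,-0.2,0,0,0,-1, 0.005,0.005,-0.22,0,0,0,-1]';  python3 -m jog '[0,0,-0.01,0,0,0,-1, 0,0,-0.02,0,0,0,-1]'; python3 -m jog '[0,0,-0.01,0,0,0,-1,0,0,-0.02,0,0,0,-1]'
```

```text
clock: 5.25
tcp_pos: [0.5427, 0.0169, 0.14]
orientation: [0.0, -0.011, 1.0, 0.0]
wrist_force: [-0.3, 0.6, 3.1]
finger_gap: -0.0001
grip_force: 1.9
clock: 5.42
tcp_pos: [0.5425, 0.0169, 0.1359]
orientation: [-0.0, -0.011, 1.0, 0.0]
wrist_force: [-0.0, 0.6, 4.1]
finger_gap: -0.0004
grip_force: 1.5
clock: 5.58
tcp_pos: [0.5426, 0.0168, 0.1322]
orientation: [0.0, -0.012, 1.0, 0.0]
wrist_force: [0.1, 0.9, 3.4]
finger_gap: -0.0
grip_force: 1.5
```

Blue slides at an even 3–4 N, so I push it home.

```bash
python3 -m jog '[0,0,-0.01,0,0,0,-1, 0,0,-0.02,0,0,0,-1, 0,0,-0.03,0,0,0,-1, 0,0,-0.035,0,0,0,-1]'; python3 -m jog '[0,0,-0.005,0,0,0,-1,0,0,-0.01,0,0,0,-1,0,0,-0.01,0,0,0,-1]'
```

```text
clock: 5.92
tcp_pos: [0.5425, 0.0169, 0.1251]
orientation: [-0.0, -0.012, 1.0, 0.0]
wrist_force: [-0.8, 1.9, 11.2]
finger_gap: 0.0002
grip_force: 5.7
clock: 6.17
tcp_pos: [0.5437, 0.0169, 0.1251]
orientation: [0.002, -0.012, 1.0, -0.0]
wrist_force: [-1.6, 2.0, 12.6]
finger_gap: 0.0001
grip_force: 6.3
```

Blue is home: the plate stopped at z 0.125. Now green.

```bash
python3 -m jog '[0,0,0.2,0,0,0,-1, 0,0,0.31,0,0,0,-1, 0.01,-0.15,0.31,0,0,0,-1, 0.01,-0.3,0.31,0,0,0,-1, 0.01,-0.475,0.31,0,0,0,-1, 0.01,-0.475,0.31,0,0,0,-1, 0.01,-0.475,0.31,0,0,0,-1,0.01,-0.475,0.31,0,0,0,-1]'; python3 -m jog '[0,0,-0.04,0,0,0,-1, 0,0,-0.06,0,0,0,-1, 0,0,-0.08,0,0,0,-1, 0,0,-0.1,0,0,0,-1, 0,0,-0.12,0,0,0,-1, 0,0,-0.14,0,0,0,-1, 0,0,-0.16,0,0,0,-1, 0,0,-0.18,0,0,0,-1, 0,0,-0.2,0,0,0,-1, 0,0,-0.22,0,0,0,-1]';  python3 -m jog '[0,0,-0.01,0,0,0,-1, 0,0,-0.02,0,0,0,-1]'
```

```text
clock: 6.83
tcp_pos: [0.5441, -0.0782, 0.1847]
orientation: [-0.001, -0.011, 1.0, 0.0]
wrist_force: [0.6, -0.3, -0.6]
finger_gap: 0.0002
grip_force: 0.0
clock: 7.67
tcp_pos: [0.5447, -0.0781, 0.141]
orientation: [0.0, -0.012, 1.0, 0.0]
wrist_force: [-0.5, 1.2, 4.7]
finger_gap: 0.0004
grip_force: 2.4
clock: 7.83
tcp_pos: [0.5445, -0.0781, 0.1369]
orientation: [-0.0, -0.012, 1.0, 0.0]
wrist_force: [0.0, 0.7, 3.6]
finger_gap: -0.0001
grip_force: 2.0
```

```bash
python3 -m jog '[0,0,-0.01,0,0,0,-1, 0,0,-0.02,0,0,0,-1, 0,0,-0.03,0,0,0,-1, 0,0,-0.04,0,0,0,-1, 0,0,-0.05,0,0,0,-1, 0,0,-0.06,0,0,0,-1, 0,0,-0.07,0,0,0,-1,0,0,-0.07,0,0,0,-1]'; python3 -m jog '[0,0,0.2,0,0,0,-1, 0,0,0.31,0,0,0,0, 0,0.3,0.31,0,0,0,0.5, -0.01,0.6,0.31,0,0,0,1, -0.02,0.95,0.31,0,0,0,1, -0.02,0.95,0.31,0,0,0,1, -0.02,0.95,0.31,0,0,0,1,-0.02,0.95,0.31,0,0,0,1, -0.02,0.95,0.31,0,0,0,1]'; python3 - <<'E'
from h import *
im,d,P=cloud('scene')
hsv=cv2.cvtColor(im,cv2.COLOR_RGB2HSV);H,S,V=[hsv[...,i].astype(int) for i in range(3)]
for c,lo,hi in(('orange',6,14),('blue',105,125),('green',50,85)):
    m=(d>0)&(S>140)&(V>60)&(H>=lo)&(H<=hi)&(P[...,2]>.11)&(P[...,2]<.2)&(abs(P[...,1])<.2)&(abs(P[...,0]-.54)<.05)
    q=P[m];print(c,len(q),np.percentile(q[:,2],80) if len(q) else 0,((q.min(0)+q.max(0))/2).round(4))
E
```

```text
clock: 8.5
tcp_pos: [0.5458, -0.0783, 0.1252]
orientation: [0.002, -0.012, 1.0, -0.0]
wrist_force: [-1.8, 1.6, 13.8]
finger_gap: -0.0001
grip_force: 7.0
clock: 9.25
tcp_pos: [0.5401, 0.1129, 0.1845]
orientation: [-0.001, -0.013, 1.0, -0.0]
wrist_force: [0.3, -0.4, 0.1]
finger_gap: 0.0858
grip_force: 0.0
orange 87 0.14477808273129464 [0.5403 0.1111 0.1424]
blue 85 0.1264530881097977 [0.5419 0.0167 0.1245]
green 72 0.12670331469929935 [ 0.5453 -0.0781  0.1255]
```

Blue and green plates are at 0.126 (home) and orange is at 0.145. I lower the open gripper over orange and grip below the rim.

```bash
python3 -m jog '[0,-0.007,-0.12,0,0,0,1, 0,-0.007,-0.24,0,0,0,1, 0,-0.007,-0.36,0,0,0,1, 0,-0.007,-0.44,0,0,0,1, 0,-0.007,-0.51,0,0,0,1, 0,-0.007,-0.51,0,0,0,1]' 40; python3 -m jog '[0,0,0,0,0,0,-1, 0,0,0,0,0,0,-1, 0,0,0,0,0,0,-1, 0,0,0,0,0,0,-1, 0,0,0,0,0,0,-1, 0,0,0,0,0,0,-1]' 40
```

```text
clock: 9.8
tcp_pos: [0.5383, 0.1085, 0.0799]
orientation: [-0.003, -0.01, 1.0, -0.0]
wrist_force: [-0.5, -0.1, -0.1]
finger_gap: 0.0858
grip_force: 0.0
clock: 10.3
tcp_pos: [0.5417, 0.1105, 0.0848]
orientation: [0.001, -0.012, 1.0, 0.0]
wrist_force: [-0.1, 0.3, 6.0]
finger_gap: 0.0397
grip_force: 40.5
```

```bash
python3 -m jog '[0,0,0.05,0,0,0,-1, 0,0,0.1,0,0,0,-1, 0,0,0.2,0,0,0,-1, 0,0,0.3,0,0,0,-1, 0,0,0.4,0,0,0,-1, 0,0,0.5,0,0,0,-1, 0,0,0.5,0,0,0,-1]'; python3 - <<'E'
from h import *
im,d=eyes.read_camera('scene');cv2.imwrite('pics/s2.png',cv2.resize(im[80:280,220:520,::-1],None,fx=2.6,fy=2.6))
E
```

```text
clock: 10.88
tcp_pos: [0.5427, 0.1107, 0.1879]
orientation: [0.003, -0.012, 1.0, 0.0]
wrist_force: [1.5, 0.3, -1.7]
finger_gap: 0.0397
grip_force: 41.2
```

View pics/s2.png

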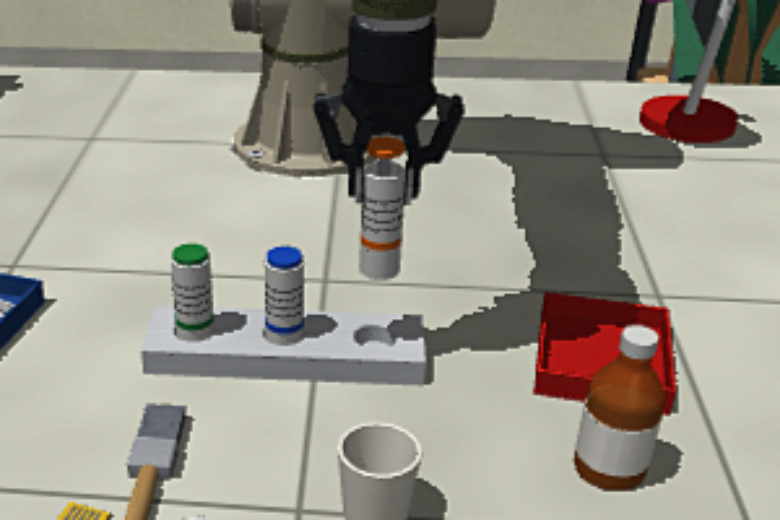

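Orange hangs upright in the grip (at 385,210 in the crop), the well is empty and the neighbours are undisturbed. I carry it to the tray centre (0.520, 0.348).

```bash
python3 -m jog '[-0.02,0.08,0,0,0,0,-1, -0.04,0.2,0,0,0,0,-1, -0.06,0.35,0,0,0,0,-1, -0.08,0.5,0,0,0,0,-1, -0.1,0.65,0,0,0,0,-1, -0.11,0.8,0,0,0,0,-1, -0.11,0.9,0,0,0,0,-1, -0.11,0.97,0,0,0,0,-1, -0.11,1,0,0,0,0,-1, -0.11,1,0,0,0,0,-1]'; python3 -m jog '[0,0.1,0,0,0,0,-1, 0,0.19,0,0,0,0,-1, 0,0.19,-0.1,0,0,0,-1, 0,0.19,-0.2,0,0,0,-1, 0,0.19,-0.3,0,0,0,-1, 0,0.19,-0.38,0,0,0,-1, 0,0.19,-0.45,0,0,0,-1, 0,0.19,-0.48,0,0,0,-1, 0,0.19,-0.48,0,0,0,-1, 0,0.19,-0.48,0,0,0,-1, 0,0.19,-0.48,0,0,0,-1]'
```

```text
clock: 11.77
tcp_pos: [0.518, 0.3111, 0.1821]
orientation: [-0.001, -0.012, 1.0, -0.0]
wrist_force: [-0.1, -0.4, -3.2]
finger_gap: 0.0393
grip_force: 41.4
clock: 12.68
tcp_pos: [0.5195, 0.3483, 0.0885]
orientation: [0.001, -0.011, 1.0, 0.0]
wrist_force: [-0.3, 0.5, -2.5]
finger_gap: 0.0394
grip_force: 41.7
```

```bash
python3 -m jog '[0,0,-0.01,0,0,0,-1, 0,0,-0.015,0,0,0,-1]'|grep -E 'tcp|wrist';python3 -m jog '[0,0,-0.007,0,0,0,-1, 0,0,-0.007,0,0,0,-1]'|grep -E 'tcp|wrist';python3 -m jog '[0,0,-0.007,0,0,0,-1, 0,0,-0.007,0,0,0,-1]'|grep -E 'tcp|wrist'
```

```text
tcp_pos: [0.5193, 0.3487, 0.0853]
wrist_force: [0.8, -0.3, -3.0]
tcp_pos: [0.5185, 0.3485, 0.0829]
wrist_force: [0.5, 0.3, -3.6]
tcp_pos: [0.5184, 0.3485, 0.0813]
wrist_force: [-0.1, -0.0, -3.0]
```

```bash
python3 -m jog '[0,0,-0.007,0,0,0,-1, 0,0,-0.007,0,0,0,-1]'|grep -E 'tcp|wrist';python3 -m jog '[0,0,-0.005,0,0,0,-1, 0,0,-0.005,0,0,0,-1]'|grep -E 'tcp|wrist'
```

```text
tcp_pos: [0.5188, 0.3486, 0.0808]
wrist_force: [0.2, -0.6, 1.5]
tcp_pos: [0.519, 0.3487, 0.0808]
wrist_force: [-2.4, -1.1, 6.9]
```

The foot is on the floor (wrist force turned upward at z 0.081). I release and rise.

```bash
python3 -m jog '[0,0,0.01,0,0,0,-0.3, 0,0,0.01,0,0,0,0.2, 0,0,0.01,0,0,0,1, 0,0,0.01,0,0,0,1, 0,0,0.01,0,0,0,1, 0,0,0.01,0,0,0,1]';  python3 -m jog '[0,0,0.1,0,0,0,1, 0,0,0.2,0,0,0,1, 0,0,0.4,0,0,0,1, 0,0,0.6,0,0,0,1, 0,0,0.8,0,0,0,1, 0,0,0.8,0,0,0,1]'; python3 - <<'E'
from h import *
im,d,P=cloud('scene')
cv2.imwrite('pics/s3.png',cv2.resize(im[80:280,220:520,::-1],None,fx=2.6,fy=2.6))
hsv=cv2.cvtColor(im,cv2.COLOR_RGB2HSV);H,S,V=[hsv[...,i].astype(int) for i in range(3)]
for c,lo,hi in(('orange',6,14),('blue',105,125),('green',50,85)):
    m=(d>0)&(S>140)&(V>60)&(H>=lo)&(H<=hi)&(P[...,2]>.122)&(P[...,2]<.2)&(abs(P[...,1]-.15)<.25)&(abs(P[...,0]-.54)<.06)
    q=P[m];print(c,len(q),np.percentile(q[:,2],80) if len(q) else 0,((q.min(0)+q.max(0))/2).round(4))
E
```

```text
clock: 14.02
tcp_pos: [0.5186, 0.3485, 0.0811]
orientation: [0.0, -0.012, 1.0, 0.0]
wrist_force: [-0.4, -0.3, 0.7]
finger_gap: 0.0853
grip_force: 0.0
clock: 14.52
tcp_pos: [0.5218, 0.3501, 0.2505]
orientation: [0.006, -0.012, 1.0, 0.003]
wrist_force: [1.6, 1.2, 0.5]
finger_gap: 0.0852
grip_force: 0.0
orange 98 0.14053305420860712 [0.5172 0.3486 0.1382]
blue 82 0.12671923243664535 [0.5427 0.0166 0.1249]
green 70 0.12644603260591478 [ 0.5444 -0.078   0.1257]
```

View pics/s3.png

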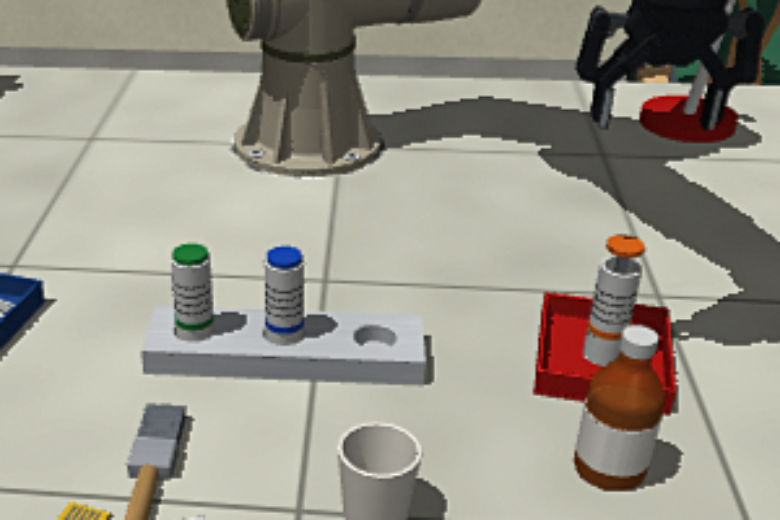

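Orange stands upright in the tray (around 615,300); its lean matches the perspective lean of the bottle. Its plate at z 0.1405 puts the plunger near 26 mm travel. Blue and green are home in their wells and the gripper is clear.

```bash
python3 -m jog '[0,0,0,0,0,0,1,0,0,0,0,0,0,1,0,0,0,0,0,0,1]' >/dev/null; python3 -c "
from workcell import env;print(env.hand_in())"
```

```text
the job is handed in; nothing more can be done
None
```

The job is handed in, with no verdict shown: the blue and green plungers are fully home in their wells, and the clogged orange dispenser stands upright in the red tray with its plunger at about 26 mm.

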